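Tap the small oak cask

TASK

Take the brass tap out of the draining block and set its tapered shank upright in the cork bush in the head of the oak cask, with the spout pointing straight out over the nearest part of the rim, and let go of it. Then take the rubber mallet and drive the tap in with at least two separate taps on its butt, lifting the mallet clear between them, until a firm tap of about 18 N no longer moves it and it is locked; never strike or press it harder than 25 N, or the head would split. Put the mallet back down on the table clear of the cask and leave the glass and the bottle alone.

Things in the scene. Friction and masses are not known exactly. Their poses are not given: they have to be found in the camera images.
- cask: small oak cask standing on end, too heavy to shift: 190 mm tall, 132 mm across at the rim, 160 at the belly, steel hoops. Origin: centre of its underside; z up. Its head lies 10 mm below the rim, 180 mm above the origin. The bush for the tap is 30 mm off the cask's axis along the cask's +x, so +x is the way the spout must point
- bush_mouth (a point): centre of the mouth of the cork bush, 182 mm above the cask's underside (2 mm above its head). The mouth is 25 mm across; below it the bore narrows with the same taper as the shank. Its wear differs from cask to cask and cannot be seen: the shank begins to bind with its tip 25 to 48 mm below the mouth, so the depth at which it locks is found by feel
- bush_bore (a point): middle of the bush's bore, 17 mm below the head. The cork lining gives elastically: once the shank binds, each further mm takes roughly 5 to 12 N more, and the taper stays where it is driven to. It is locked when the bush grips hard: a push or tap of 16 N or more does it, 18 N is a safe firm tap, and further taps of that strength then no longer move it
- tap: brass tap, about 300 g, standing upright in the block, tapered shank down. Origin: on its axis, at the underside of its collar (34 mm across, 6 thick), which rests on the block; z up the axis, x towards the spout. Body 33 mm across up to 38 mm height. The spout (17 to 21 mm thick) leaves along +x at 25 mm height, the key with its 39 mm crossbar along -x, out to 44 mm
- tap_tip (a point): lower end of the tap's shank on its axis, 56 mm below the tap's origin. The shank is 13 mm across just above the tip (10 at its very end) and 24 mm at the collar: a taper of 1 in 5
- tap_butt (a point): centre of the tap's top face, 70 mm above its origin. The butt is a plain round boss 30 mm across from 50 to 70 mm height above the origin: the place to grip (fingers either side along the tap's y) and to strike
- tap_spout (a point): mouth of the spout, 55 mm from the tap's axis along the tap's +x, 25 mm above its origin
- block: beech draining block fixed to the table, 150 x 70 x 60 mm, origin at the centre of its underside. The tap stands in its hole (28 mm, right through), 40 mm along the block's +x; the block's other end, at -45 mm, carries a wooden bung 22 mm high
- mallet: rubber mallet, about 340 g, standing on one face of its head: a black cylinder 55 mm across and 80 mm tall, axis along z; origin: centre of its lower face. The flat-sided handle with its non-slip grey sleeve, 22 mm wide (along y) and 30 mm high, leaves the head along -x, its centre 40 mm above the lower face, and ends 176 mm from the head's axis
- mallet_head (a point): centre of the mallet's head, 40 mm above the origin
- mallet_grip (a point): point on the axis of the mallet's handle, 55 mm from the head's axis along the mallet's -x, 40 mm above its lower face
- glass: clear drinking glass, 72 mm across, 125 mm tall, standing empty; origin: centre of its underside. To be left alone
- bottle: brown glass bottle, 62 mm across, 200 mm tall; origin: centre of its underside. To be left alone
Mind the look-alikes: they are no part of the job. Several things have the shape of the tap; the one meant has the colours described above. Leave any green look-alike of the mallet alone.

How it is judged (in metres and radians):
On the way, in this order (a step that is already met when the one before it is completed fails the run):
1. the tap stands upright by itself with its shank in the bush, let go by the fingers (horizontal distance between tap_tip and bush_mouth below 0.006 m and z of tap_tip in the frame of bush_mouth below -0.02 m and angle between tap's own z axis and vertical below 0.12 rad and contact force between the fingers and tap below 0.05 N), for 0.2 s.
2. the mallet taps the tap with 10 N or more (contact force between mallet and tap above 10 N), for 0.02 s.
3. the mallet is lifted clear of the tap (contact force between mallet and tap below 0.05 N), for 0.1 s.
4. the mallet taps the tap again with 10 N or more (contact force between mallet and tap above 10 N), for 0.02 s.
At the end, for the whole second after the job is handed in: The tap is locked (the bush grips its shank with over 22 N in all), centred within 5 mm, upright within 4.5 degrees, its spout within 24 degrees of straight out over the nearest rim; the mallet rests on the table, its head at least 120 mm from the cask's axis (contact force between tap and cask above 22 N and horizontal distance between tap_tip and bush_mouth below 0.005 m and angle between tap's own z axis and vertical below 0.08 rad and x of tap_spout in the frame of cask above 0.08 m and linear speed of tap below 0.02 m/s and height (world z) of mallet_head below 0.06 m and horizontal distance between mallet_head and cask above 0.12 m and linear speed of mallet below 0.03 m/s); the robot touches nothing.
It fails at once if the tap is struck with more than 25 N (contact force between mallet and tap above 25 N).
It fails at once if the tap is forced so hard, by hand or mallet, that the bush is crushed (over 65 N between tap and cask in all) (contact force between tap and cask above 65 N).
It fails at once if the glass is moved or tipped (distance of glass from where it was at the start of the episode above 0.03 m or angle between glass's own z axis and vertical above 0.3 rad).
It fails at once if the bottle is moved or tipped (distance of bottle from where it was at the start of the episode above 0.03 m or angle between bottle's own z axis and vertical above 0.3 rad).
It also fails if it takes over 58 s, if anything falls off the work surface, if the arm or the gripper's body presses on something with over 40 N, if the wrist force passes 120 N, or if a joint passes its speed limit or range.

ROBOT

A 6-joint arm with a two-finger parallel gripper is mounted at the origin on the work surface. World frame = base frame: x ahead of the robot, y to its left, z up, the work surface at z = 0. Lengths are in mm, angles in degrees, forces in N, time in s.
With the tool pointing down it reaches from about 300 to 850 mm from the base axis. Payload 4.2 kg.
Tool frame: the origin (TCP) lies midway between the tips of the shut fingers; the grasp point (between the pads) lies 19 mm behind it (env.grasp_offset is the distance from the TCP to the grasp point, in mm); z points along the fingers, y is the line along which they close (so a half turn about z gives the same grasp; the last joint's range is limited). The gripper opens to 91 mm and grips with 3 to 60 N. Pads are 32 mm wide; open, the fingers measure 118 mm over their backs; the gripper's body (76 mm by 178 mm) begins 60 mm behind the grasp point.
Start: joints at [-73.625, 18.312, 89.639, -0, 72.044, -1.146], TCP at [173.111, -548.341, 190.476] pointing down, gripper open.
Joint ranges: [-177.97, 177.97], [-48.28, 115.42], [12.27, 149.76], [-77.06, 257.06], [2.81, 150.46], [-146.56, 146.56]. Speed limits (degrees/s): [147.25, 147.25, 180, 180, 180, 180].

INTERFACE

Orientations are given as [roll, pitch, yaw] about the fixed x, y, z axes, in that order (R = Rz(yaw) Ry(pitch) Rx(roll)).
In Python, from workcell import env, optics gives the robot as it stands. The module is installed in compiled form; this text tells all that it offers.
- The arm moves only by the tool send_rows, never from a script. Its argument "targets" is a list that holds one entry, the list of rows, each a list of 7 numbers: the turn, a rotation vector about the world's x, y, z scaled (see below), then the shift along the world's x, y, z scaled (see below), then the closure, from -1 (fully open) to 1 (shut). In form: [[[rx, ry, rz, x, y, z, gripper], ...]]. A call has 1 to 12 rows; each row shifts and turns the commanded pose from where the row before left it; what a row does not reach is not made up. The controller multiplies each number of a shift by 0.2 m and each number of a turn by pi/2 rad. A row lasts 1/10 s, in which the tool goes at most 50 mm and 8.59 degrees, less where a joint would pass 70% of its speed; a pose out of reach is approached as far as the arm can. A call with a number of a shift or a turn outside -1 to 1 is refused whole. A call with a gripper value outside its range is refused whole. The fingers move at their own pace and stop on an object; "grip_force" is the grip in N (left out, the last holds). Time passes only in rows, so rows that do not move let the fingers close. It gives the time, the measured TCP pose, the force, the opening and the grip force at its end, in the units of the state.
- env.state(): the state, without advancing time (a new reading comes with each control period).
- optics.grab_frame(name): name is "scene" or "top"; returns (picture, depth): 480x640x3 uint8, red, green, blue; 480x640 float32, mm along the optical axis (not along the pixel's ray), 0 where there is no reading.
- optics.camera_info(name): a dict with "camera_matrix" (3x3 intrinsics, pixels), "k1" (the pictures are not rectified: a ray, as slopes to the right and down, at radius r is drawn at 1 + k1 r^2 times it, then the intrinsics apply), "R" (3x3) and "t" (3): a world point X has camera coordinates R X + t. Camera axes: x right, y down, z forward; pixel columns grow to the right and rows downward; lengths in mm; the calibration is good to about 2 mm. A picture is of the moment at which its call begins. camera_info takes no time and is no camera call.
- env.job_done(): hands the job in; it is judged then, once.
Trained networks look in the newest picture that a camera, given by its name, has taken for a name from the list of things; names that differ only in an ending like _2 or _b are one class to them, and where a whole thing is asked for, a point or a joint stands for the part that bears it (a point fixed in the world has none). Each returns a list of dicts, best first, with "conf" (0 to 1); they miss things now and then, are a little off and sometimes report something else, mostly with a low value. They report only what shows in the picture. A call takes as long as a camera call. They do not tell look-alikes from the thing itself.
- optics.silhouettes(camera, name): "mask" (480x640 bool, what is visible of it) and "at" ([column, row] in pixels, amid what is visible of it).
- optics.place_of(camera, name): "at" ([column, row] in pixels: a listed point, or the origin of a listed thing).
The state is a dict: "time_s": time; "qpos": joint angles; "qvel": joint speeds; "effort": joint torques, N m; "ee_pos": TCP position; "ee_rot": TCP orientation; "force": force on the tool from outside, world axes, zero at the start; "torque": the same for the moment, N m; "gripper_width": finger opening in mm; "gripper_force": force on a finger pad.
Only numpy, scipy, OpenCV 4.12 (cv2) and the standard library are available. Lean on these libraries where they do the work, as an engineer would, in place of code of your own. Each camera call takes 0.05 s, during which the arm holds its last target. There are 200 camera calls.

## Working session

There is one attempt and no reset: what is moved stays moved. The work goes in short steps, Python scripts to look and compute and a tool call to move; the robot and the scene stay as the last step left them, time stands still between calls to the robot, and variables do not carry over. Pictures are saved under pics/ and viewed, at most 10 in all, crops included, and the job is handed in when it is done.

Besides the shell and the picture viewer there is one more tool, called after ">>>" by a JSON object that holds its "method" and its "body", one argument or row to a line. send_rows: Moves the arm, as the interface text tells. Its arguments: {"type":"object","properties":{"targets":{"type":"array"},"grip_force":{"type":"number"}},"required":["targets"]}

```bash
mkdir -p pics
cat > h.py <<'E'
import numpy as np, cv2
from workcell import env, optics
def ray(cam,px):
    i=optics.camera_info(cam);K=np.array(i["camera_matrix"]);k1=i["k1"]
    d=np.array([(px[0]-K[0,2])/K[0,0],(px[1]-K[1,2])/K[1,1]]);u=d.copy()
    for _ in range(20): u=d/(1+k1*(u@u))
    return u,np.array(i["R"]),np.array(i["t"])
def atdepth(cam,px,z):
    u,R,t=ray(cam,px); return R.T@(np.array([u[0]*z,u[1]*z,z])-t)
def atz(cam,px,h):
    u,R,t=ray(cam,px); o=-R.T@t; d=R.T@np.array([u[0],u[1],1]); return o+d*(h-o[2])/d[2]
def tri(pa,pb,ca="scene",cb="top"):
    A=np.zeros((3,3));b=np.zeros(3)
    L=[]
    for c,p in((ca,pa),(cb,pb)):
        u,R,t=ray(c,p);o=-R.T@t;d=R.T@np.array([u[0],u[1],1]);d/=np.linalg.norm(d)
        P=np.eye(3)-np.outer(d,d);A+=P;b+=P@o;L.append((P,o))
    x=np.linalg.solve(A,b);return x,max(np.linalg.norm(P@(x-o)) for P,o in L)
def proj(cam,X):
    i=optics.camera_info(cam);c=np.array(i["R"])@np.array(X)+np.array(i["t"]);u=c[:2]/c[2]
    u=u*(1+i["k1"]*(u@u));K=np.array(i["camera_matrix"]);return np.array([K[0,0]*u[0]+K[0,2],K[1,1]*u[1]+K[1,2]])
E
python3 - <<'E'
from h import *
s=env.state();print(s)
print(env.grasp_offset)
for c in("scene","top"):
    p,d=optics.grab_frame(c);cv2.imwrite(f"pics/{c}0.png",p[:,:,::-1]);np.save(f"{c}d.npy",d)
    i=optics.camera_info(c);print(c,-np.array(i["R"]).T@np.array(i["t"]))
    for n in["cask","bush_mouth","tap","tap_butt","tap_spout","tap_tip","block","mallet","mallet_head","mallet_grip","glass","bottle"]:
        print(n,[(round(x["conf"],2),np.round(x["at"],1).tolist()) for x in optics.place_of(c,n)])
E
```

```text
{'time_s': 0.0, 'qpos': array([-7.36265105e+01,  1.83513329e+01,  8.97072794e+01, -1.19225384e-03,
        7.20428725e+01, -1.14197770e+00]), 'qvel': array([ 0.06269257,  0.05348996, -0.02405681, -0.10246072, -0.01462509,
       -0.00483704]), 'effort': array([ 1.11899302e-03, -4.12452900e+01, -2.31975800e+01,  7.27002276e-02,
        4.54129104e-02, -1.38528603e-04]), 'ee_pos': array([ 172.93033642, -547.80244709,  189.61748524]), 'ee_rot': array([-1.79898513e+02, -8.89289461e-04,  1.75158350e+01]), 'force': array([0.11422387, 0.47331498, 0.04529206]), 'torque': array([ 0.05587273, -0.02307323,  0.00539286]), 'gripper_force': 0.0, 'gripper_width': 91.3233007999765}
18.8
scene [1679.27752553   -7.21940864 1038.14989451]
cask [(0.89, [279.0, 258.8])]
bush_mouth [(0.59, [282.8, 209.7])]
tap [(0.87, [183.1, 253.0]), (0.83, [156.1, 320.3])]
tap_butt [(0.62, [175.6, 232.6]), (0.6, [176.9, 301.5])]
tap_spout [(0.91, [174.6, 261.6]), (0.89, [152.8, 301.5])]
tap_tip [(0.95, [132.8, 331.6]), (0.58, [425.4, 261.5])]
block [(0.95, [181.5, 263.2])]
mallet [(0.98, [477.4, 295.8]), (0.71, [427.4, 
[... 224 characters left out ...]
]
glass [(0.78, [229.6, 328.9])]
bottle [(0.63, [374.3, 320.3])]
top [ 408.41850147   34.15302925 1525.1167123 ]
cask [(0.92, [367.6, 273.2])]
bush_mouth [(0.52, [407.3, 183.0]), (0.3, [238.6, 286.1])]
tap [(0.98, [466.9, 253.6]), (0.83, [472.7, 190.6])]
tap_butt [(0.88, [472.0, 251.4]), (0.88, [454.8, 205.1])]
tap_spout [(0.77, [482.4, 213.5]), (0.69, [465.0, 231.6])]
tap_tip [(0.94, [488.4, 173.4]), (0.48, [405.8, 185.2])]
block [(0.93, [464.4, 269.7])]
mallet [(0.84, [191.9, 227.1]), (0.67, [234.5, 266.1])]
mallet_head [(0.92, [186.1, 220.7]), (0.87, [232.8, 262.8])]
mallet_grip [(0.97, [171.0, 237.2]), (0.81, [234.5, 284.9])]
glass [(0.89, [406.0, 184.5])]
bottle [(0.57, [286.4, 197.1])]
```

View pics/scene0.png

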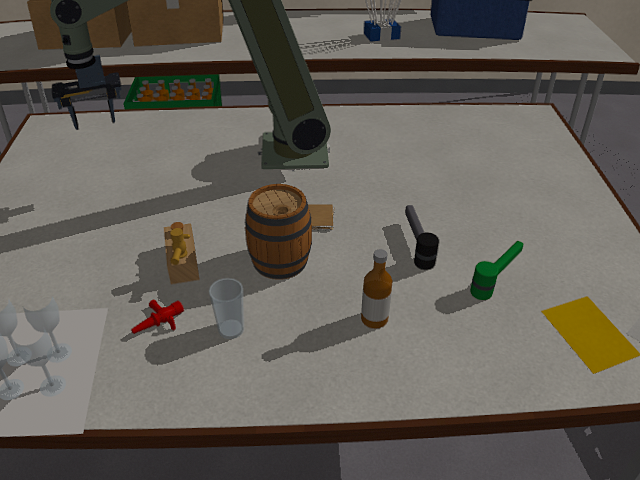

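View pics/top0.png

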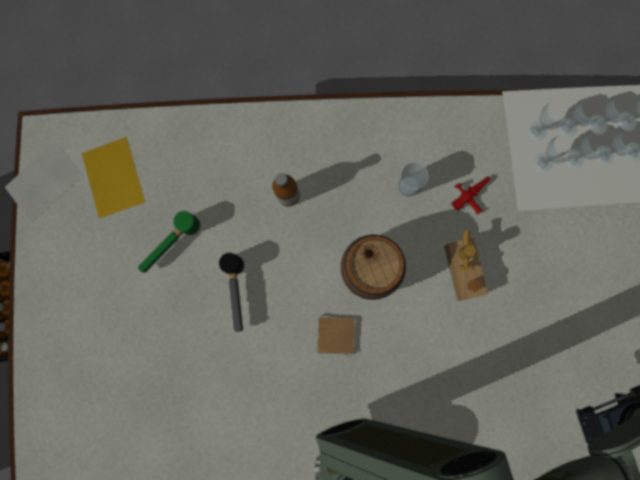

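The brass tap stands in the block at scene (180,245) and top (467,250). The lookalike at scene (160,318) and top (470,193) is red and lying down, so it is not the one. The black mallet at scene (425,250) and top (232,264) is the one meant; the green one at top (185,222) is not. The bush is the dark spot at top (369,253). I'll confirm with one enlarged crop.

Run:
```python
from h import *
t=cv2.imread("pics/top0.png");s=cv2.imread("pics/scene0.png")
a=cv2.resize(t[225:305,340:500],(800,400),interpolation=cv2.INTER_CUBIC)
b=cv2.resize(s[205:285,155:205],(125*1,200));b=cv2.resize(s[210:290,155:315],(400,200),interpolation=cv2.INTER_CUBIC)
c=cv2.resize(s[200:280,390:550],(400,200),interpolation=cv2.INTER_CUBIC)
cv2.imwrite("pics/m1.png",np.vstack([a,np.hstack([b,c])]))
D=np.load("topd.npy")
def pts(x0,x1,y0,y1):
    o=[]
    for r in range(y0,y1):
        for cc in range(x0,x1):
            if D[r,cc]>0:o.append(np.r_[atdepth("top",(cc,r),D[r,cc]),cc,r])
    return np.array(o)
P=pts(335,412,228,304)
m=(P[:,2]>183)
print("rim",m.sum(),P[m,:3].mean(0),P[m,:3].min(0),P[m,:3].max(0),cv2.minEnclosingCircle(P[m,:2].astype(np.float32)))
P=pts(440,495,225,305)
for lo,hi in((50,66),(66,90),(90,115),(115,145)):
    m=(P[:,2]>lo)&(P[:,2]<hi)
    if m.sum()>0:print(lo,hi,m.sum(),np.median(P[m,:3],0),P[m,:3].min(0),P[m,:3].max(0),cv2.minAreaRect(P[m,:2].astype(np.float32)))
P=pts(215,250,245,340)
m=(P[:,2]>70);print("head",m.sum(),P[m,:3].mean(0),cv2.minEnclosingCircle(P[m,:2].astype(np.float32)))
m=(P[:,2]>40)&(P[:,2]<65);print("handle",m.sum(),P[m,:3].mean(0),cv2.minAreaRect(P[m,:2].astype(np.float32)))
```

```text
Traceback (most recent call last):
  File "h.py", line 9, in atdepth
    u,R,t=ray(cam,px); return R.T@(np.array([u[0]*z,u[1]*z,z])-t)
          ~~~^^^^^^^^
  File "h.py", line 4, in ray
    i=optics.camera_info(cam);K=np.array(i["camera_matrix"]);k1=i["k1"]
ValueError: time passes only in moves, steps and waits
```

View pics/m1.png

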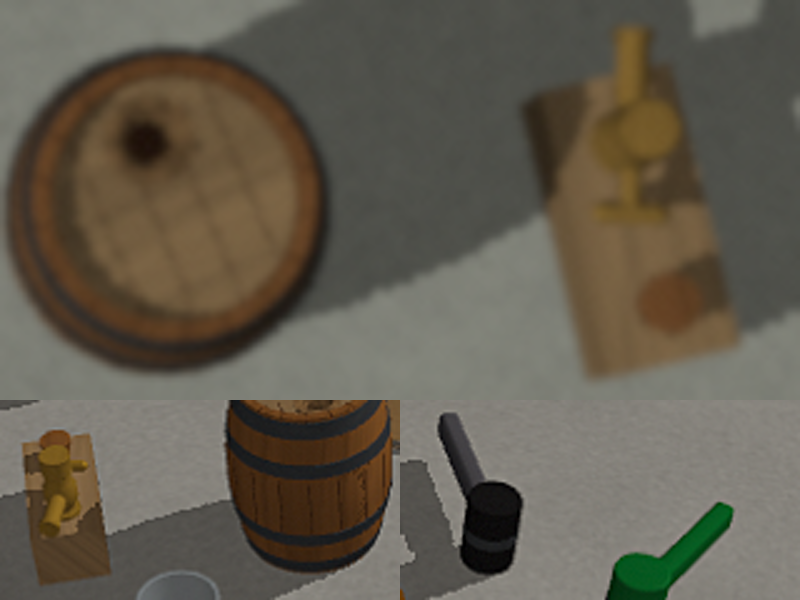

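The crop confirms it: brass tap upright in the block, with butt centre at top (470,251), spout towards (466,231) and key towards (466,267). The bush is at top (369,253.5) and the black mallet is right. Next I'll measure.

```bash
sed -i '/^def ray/i _C={}\ndef info(c):\n    if c not in _C:_C[c]=optics.camera_info(c)\n    return _C[c]' h.py; sed -i 's/i=optics.camera_info(cam)/i=info(cam)/' h.py
python3 - <<'E'
from h import *
D=np.load("topd.npy")
def pts(x0,x1,y0,y1):
    o=[]
    for r in range(y0,y1):
        for cc in range(x0,x1):
            if D[r,cc]>0:o.append(np.r_[atdepth("top",(cc,r),D[r,cc]),cc,r])
    return np.array(o)
f=lambda a:np.round(a,1).tolist()
P=pts(335,412,228,304)
m=(P[:,2]>185)
print("rim",m.sum(),f(P[m,:3].mean(0)),f(P[m,:3].min(0)),f(P[m,:3].max(0)),cv2.minEnclosingCircle(P[m,:2].astype(np.float32)))
P=pts(440,495,225,305)
for lo,hi in((50,66),(66,90),(90,115),(115,145)):
    m=(P[:,2]>lo)&(P[:,2]<hi)
    if m.sum()>0:print(lo,hi,m.sum(),f(np.median(P[m,:3],0)),f(P[m,:3].min(0)),f(P[m,:3].max(0)),cv2.minAreaRect(P[m,:2].astype(np.float32)))
P=pts(215,250,245,340)
m=(P[:,2]>70);print("head",m.sum(),f(P[m,:3].mean(0)),cv2.minEnclosingCircle(P[m,:2].astype(np.float32)))
m=(P[:,2]>40)&(P[:,2]<65);print("handle",m.sum(),f(P[m,:3].mean(0)),cv2.minAreaRect(P[m,:2].astype(np.float32)))
print("bush",f(atz("top",(369.2,253.4),182)),f(tri((282.8,209.7),(369.2,253.4))[0]))
print("butt",f(atz("top",(470,251),130)),f(tri((175.6,232.6),(472,251.4))[0]),f(tri((178.5,225),(470,251))[0]))
print("spout",f(atz("top",(466.4,231),85)),f(tri((174.6,261.6),(465,231.6))[0]))
print("mhead",f(tri((425.5,251.4),(232.8,262.8))[0]),"grip",f(tri((419.5,236.9),(234.5,284.9))[0]))
print("glass",f(atz("top",(406,184.5),0)),"bottle",f(atz("top",(286.4,197.1),0)))
E
```

```text
rim 826 [520.6, -46.0, 189.3] [451.4, -113.6, 185.0] [589.3, 21.9, 198.4] ((520.359130859375, -45.653385162353516), 68.99242401123047)
50 66 1160 [502.0, -287.8, 59.9] [433.5, -338.2, 50.0] [593.4, -244.5, 66.0] ((513.0407104492188, -291.6999816894531), (152.0084686279297, 74.2733154296875), 11.14139461517334)
66 90 263 [482.2, -291.2, 83.2] [439.8, -320.9, 66.0] [605.9, -243.3, 90.0] ((521.0900268554688, -289.77545166015625), (166.6586456298828, 60.922183990478516), 15.0717191696167)
90 115 165 [561.8, -281.4, 93.5] [509.3, -298.8, 90.1] [608.0, -263.2, 110.6] ((558.8073120117188, -282.09979248046875), (35.692378997802734, 98.33594512939453), 88.47988891601562)
115 145 129 [551.4, -282.5, 129.6] [538.0, -297.8, 117.5] [565.9, -267.8, 136.1] ((551.8570556640625, -282.8538818359375), (27.645931243896484, 30.207162857055664), 1.1492336988449097)
head 368 [544.7, 313.6, 79.5] ((544.4784545898438, 313.8628845214844), 27.500469207763672)
handle 562 [449.3, 303.1, 53.0] ((468.1171875, 304.05877685546875), (33.575801849365234, 199.21437072753906), 89.07685089111328)
bush [546.8, -35.7, 182.0] [547.1, -32.5, 179.2]
butt [550.6, -284.5, 130.0] [549.8, -286.6, 123.3] [548.8, -276.8, 144.9]
spout [606.2, -288.5, 85.0] [605.2, -284.7, 81.1]
mhead [547.7, 315.2, 38.8] grip [490.0, 310.9, 37.8]
glass [749.1, -151.2, 0.0] bottle [724.5, 172.0, 0.0]
```

>>> {"method": "send_rows", "body": {
  "targets": [
    [[0, 0, -0.0228, 0.189, 0.1325, 0.03, -1], [0, 0, -0.0228, 0.189, 0.1325, 0.03, -1], [0, 0, -0.0228, 0.189, 0.1325, 0.03, -1], [0, 0, -0.0228, 0.189, 0.1325, 0.03, -1], [0, 0, -0.0228, 0.189, 0.1325, 0.03, -1], [0, 0, -0.0228, 0.189, 0.1325, 0.03, -1], [0, 0, -0.0228, 0.189, 0.1325, 0.03, -1], [0, 0, -0.0228, 0.189, 0.1325, 0.03, -1], [0, 0, -0.0228, 0.189, 0.1325, 0.03, -1], [0, 0, -0.0228, 0.189, 0.1325, 0.03, -1], [0, 0, 0, 0, 0, 0, -1], [0, 0, 0, 0, 0, 0, -1]]
  ]
}}

```text
time_s: 2.5
ee_pos: [551.5, -282.7, 250.1]
ee_rot: [180.0, 0.1, -2.9]
force: [0.8, -0.2, -0.8]
gripper_width: 91.4
gripper_force: 0.0
```

>>> {"method": "send_rows", "body": {
  "targets": [
    [[0, 0, 0, 0, 0, -0.15, -1], [0, 0, 0, 0, 0, -0.15, -1], [0, 0, 0, 0, 0, -0.15, -1], [0, 0, 0, 0, 0, -0.15, -1], [0, 0, 0, 0, 0, -0.135, -1], [0, 0, 0, 0, 0, 0, -1], [0, 0, 0, 0, 0, 0, 1], [0, 0, 0, 0, 0, 0, 1], [0, 0, 0, 0, 0, 0, 1], [0, 0, 0, 0, 0, 0, 1], [0, 0, 0, 0, 0, 0, 1], [0, 0, 0, 0, 0, 0, 1]]
  ],
  "grip_force": 40
}}

```text
time_s: 3.7
ee_pos: [551.3, -283.3, 103.8]
ee_rot: [180.0, -0.0, -3.0]
force: [0.7, 1.0, 0.0]
gripper_width: 45.9
gripper_force: 0.0
```

>>> {"method": "send_rows", "body": {
  "targets": [
    [[0, 0, 0, 0, 0, 0, 1], [0, 0, 0, 0, 0, 0, 1], [0, 0, 0, 0, 0, 0, 1], [0, 0, 0, 0, 0, 0, 1], [0, 0, 0, 0, 0, 0, 1], [0, 0, 0, 0, 0, 0.02, 1]]
  ]
}}

```text
time_s: 4.3
ee_pos: [550.4, -283.0, 106.6]
ee_rot: [-180.0, 0.1, -3.0]
force: [-1.0, 1.2, -3.4]
gripper_width: 27.3
gripper_force: 40.0
```

>>> {"method": "send_rows", "body": {
  "targets": [
    [[0, 0, 0, 0, 0, 0.1, 1], [0, 0, 0, 0, 0, 0.15, 1], [0, 0, 0, 0, 0, 0.15, 1], [0, 0, 0, 0, 0, 0.15, 1], [0, 0, 0, 0, 0, 0.15, 1], [0, 0, 0, 0, 0, 0.15, 1], [0, 0, 0, 0, 0, 0.15, 1], [0, 0, 0, 0, 0, 0.15, 1], [0, 0, 0, 0, 0, 0, 1], [0, 0, 0, 0, 0, 0, 1]]
  ]
}}

```text
time_s: 5.3
ee_pos: [550.8, -283.3, 336.5]
ee_rot: [-180.0, 0.1, -3.0]
force: [0.2, 0.1, -3.5]
gripper_width: 26.7
gripper_force: 40.0
```

Run:
```python
from h import *
s=env.state();print(s["ee_pos"],s["force"])
p,d=optics.grab_frame("scene");cv2.imwrite("pics/s1.png",p[:,:,::-1]);np.save("s1d.npy",d)
for n in["tap","tap_butt","tap_spout","tap_tip"]:
    print(n,[(round(x["conf"],2),np.round(x["at"],1).tolist()) for x in optics.place_of("scene",n)])
e=s["ee_pos"];c=proj("scene",e).astype(int);print(c)
x0,y0=c[0]-60,c[1]-70
cv2.imwrite("pics/s1c.png",cv2.resize(p[y0:y0+150,x0:x0+200,::-1],(800,600),interpolation=cv2.INTER_CUBIC));print(x0,y0)
p,d=optics.grab_frame("top");cv2.imwrite("pics/t1.png",p[:,:,::-1])
# cask front from clean scene picture check: bush from network masks
```

```text
[ 550.82145274 -283.26749278  336.51243998] [ 0.20713906  0.06515617 -3.49474185]
tap [(0.73, [167.9, 174.1]), (0.58, [159.0, 320.6])]
tap_butt [(0.98, [178.9, 302.4]), (0.61, [156.9, 146.1])]
tap_spout [(0.81, [153.1, 304.5]), (0.74, [282.1, 259.8]), (0.65, [159.8, 174.7])]
tap_tip [(0.89, [166.2, 194.3]), (0.74, [425.2, 262.0]), (0.63, [129.2, 330.8])]
[161 155]
101 85
```

View pics/s1c.png

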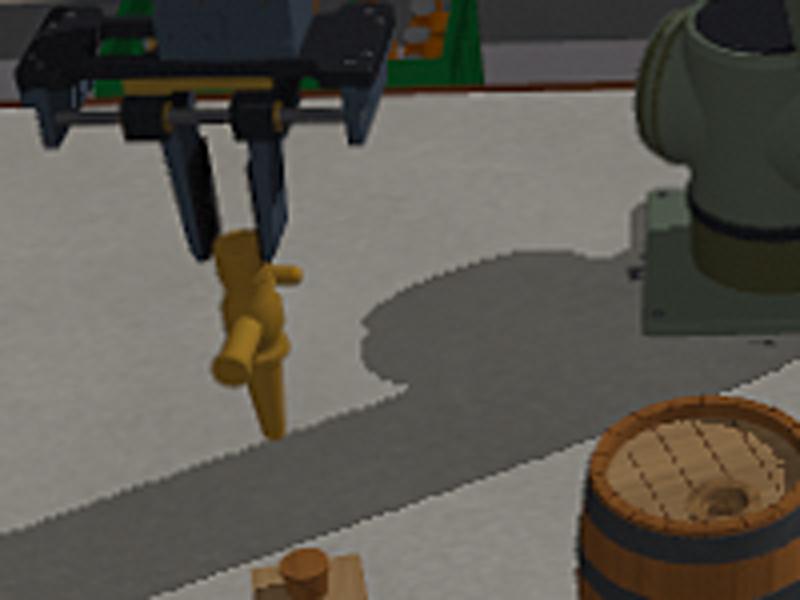

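Run:
```python
from h import *
D=np.load("s1d.npy")
for y in(-283,-280):
  for z in(237,363,293): print(y,z,proj("scene",[551,y,z]).round(1))
# collect tap points from depth by colour
p=cv2.imread("pics/s1.png");h=cv2.cvtColor(p,cv2.COLOR_BGR2HSV)
o=[]
for r in range(138,200):
  for c in range(145,182):
    if 15<h[r,c,0]<30 and h[r,c,1]>150 and D[r,c]>0:
      o.append(np.r_[atdepth("scene",(c,r),D[r,c]),c,r])
o=np.array(o);print(len(o))
for a,b in((230,250),(250,270),(270,285),(340,360),(355,375)):
  m=(o[:,2]>a)&(o[:,2]<b)
  if m.sum():print(a,b,m.sum(),o[m].mean(0).round(1),o[m].min(0).round(1),o[m].max(0).round(1))
t=cv2.imread("pics/t1.png")
for z in(363,):print(proj("top",[551,-283,z]).round(1))
```

```text
-283 237 [168.1 193.2]
-283 363 [159.5 144.5]
-283 293 [164.3 172.2]
-280 237 [169.4 193.1]
-280 363 [160.9 144.5]
-280 293 [165.7 172.2]
628
230 250 21 [ 557.2 -278.7  244.5  169.1  192. ] [ 551.7 -283.5  237.6  167.   190. ] [ 561.8 -274.2  249.8  171.   194. ]
250 270 41 [ 559.3 -278.8  260.2  167.9  186.8] [ 555.  -286.8  250.6  164.   184. ] [ 565.4 -272.1  269.1  171.   190. ]
270 285 42 [ 562.2 -277.7  278.1  167.   180.7] [ 555.9 -287.9  270.6  163.   177. ] [ 566.7 -270.8  285.   170.   184. ]
340 360 101 [ 564.6 -278.3  350.1  161.6  153.1] [ 544.1 -292.8  340.   155.   144. ] [ 571.6 -266.   360.   168.   158. ]
355 375 95 [ 559.4 -281.1  361.5  159.9  147.2] [ 540.2 -294.3  355.4  154.   143. ] [ 572.8 -266.7  372.1  165.   152. ]
[494.3 238.5]
```

>>> {"method": "send_rows", "body": {
  "targets": [
    [[0, 0, 0.0333, -0.002, 0.155, 0, 1], [0, 0, 0.0333, -0.002, 0.155, 0, 1], [0, 0, 0.0333, -0.002, 0.155, 0, 1], [0, 0, 0.0333, -0.002, 0.155, 0, 1], [0, 0, 0.0333, -0.002, 0.155, 0, 1], [0, 0, 0.0333, -0.002, 0.155, 0, 1], [0, 0, 0.0333, -0.002, 0.155, 0, 1], [0, 0, 0.0333, -0.002, 0.155, 0, 1], [0, 0, 0, 0, 0, -0.1, 1], [0, 0, 0, 0, 0, -0.1, 1], [0, 0, 0, 0, 0, 0, 1], [0, 0, 0, 0, 0, 0, 1]]
  ]
}}

```text
time_s: 6.8
ee_pos: [547.8, -35.4, 297.4]
ee_rot: [-180.0, 0.0, 21.0]
force: [-0.1, -0.5, -2.4]
gripper_width: 26.9
gripper_force: 40.0
```

Run:
```python
from h import *
s=env.state();e=s["ee_pos"];print(e,s["force"])
for z in (e[2]-100+0.5,182):print(proj("scene",[e[0],e[1],z]))
print("bush atz", atz("scene",(282.25,209.25),182))
p,d=optics.grab_frame("scene");q=p[130:250,205:365,::-1]
cv2.imwrite("pics/s2c.png",cv2.resize(q,(800,600),interpolation=cv2.INTER_CUBIC))
```

```text
[547.8492582  -35.38047991 297.41677036] [-0.13960438 -0.46878289 -2.4387667 ]
[279.74932793 203.33965131]
[279.98992176 208.92491712]
bush atz [549.30651052 -30.21788364 182.        ]
```

View pics/s2c.png

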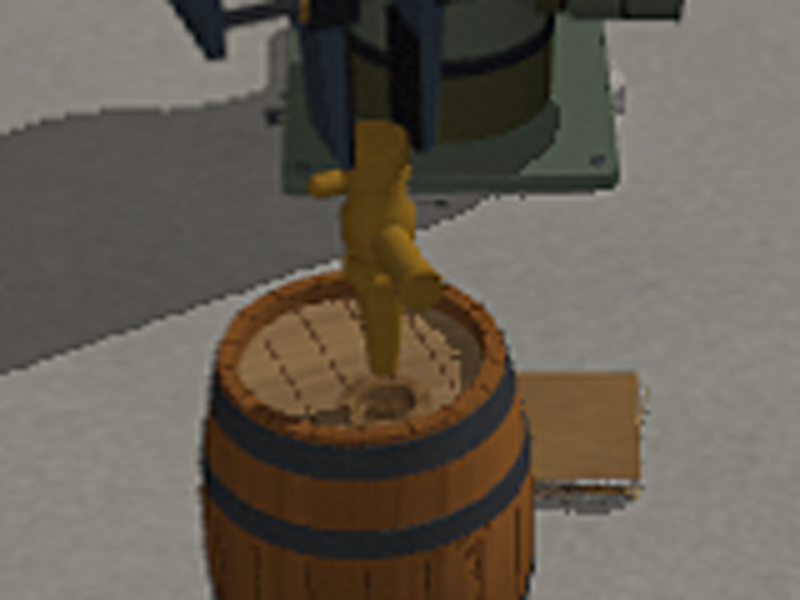

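>>> {"method": "send_rows", "body": {
  "targets": [
    [[0, 0, 0, 0.003, 0.01, -0.03, 1], [0, 0, 0, 0, 0, -0.04, 1], [0, 0, 0, 0, 0, -0.04, 1], [0, 0, 0, 0, 0, -0.03, 1], [0, 0, 0, 0, 0, -0.03, 1], [0, 0, 0, 0, 0, 0, 1]]
  ]
}}

```text
time_s: 7.45
ee_pos: [548.0, -33.6, 262.4]
ee_rot: [-180.0, 0.1, 21.0]
force: [0.5, 0.0, -3.7]
gripper_width: 26.7
gripper_force: 40.0
```

>>> {"method": "send_rows", "body": {
  "targets": [
    [[0, 0, 0, 0, 0, -0.01, 1], [0, 0, 0, 0, 0, -0.01, 1], [0, 0, 0, 0, 0, -0.005, 1], [0, 0, 0, 0, 0, 0, 1]]
  ]
}}

```text
time_s: 7.85
ee_pos: [548.6, -33.5, 258.5]
ee_rot: [180.0, -0.0, 21.0]
force: [-0.4, -0.8, -1.9]
gripper_width: 27.2
gripper_force: 40.0
```

>>> {"method": "send_rows", "body": {
  "targets": [
    [[0, 0, 0, 0, 0, -0.005, 1], [0, 0, 0, 0, 0, -0.005, 1], [0, 0, 0, 0, 0, 0, 1]]
  ]
}}

```text
time_s: 8.15
ee_pos: [548.6, -33.5, 256.4]
ee_rot: [180.0, -0.0, 21.0]
force: [0.1, -0.6, -3.7]
gripper_width: 27.3
gripper_force: 40.0
```

>>> {"method": "send_rows", "body": {
  "targets": [
    [[0, 0, 0, 0, 0, -0.005, 1], [0, 0, 0, 0, 0, -0.005, 1], [0, 0, 0, 0, 0, -0.005, 1], [0, 0, 0, 0, 0, 0, 1]]
  ]
}}

```text
time_s: 8.55
ee_pos: [548.5, -33.5, 253.3]
ee_rot: [180.0, 0.0, 21.0]
force: [0.9, -0.6, -2.2]
gripper_width: 27.4
gripper_force: 40.0
```

>>> {"method": "send_rows", "body": {
  "targets": [
    [[0, 0, 0, 0, 0, -0.005, 1], [0, 0, 0, 0, 0, -0.005, 1], [0, 0, 0, 0, 0, -0.005, 1], [0, 0, 0, 0, 0, 0, 1]]
  ]
}}

```text
time_s: 8.95
ee_pos: [548.5, -33.5, 250.4]
ee_rot: [180.0, 0.0, 21.0]
force: [0.2, -1.7, -1.1]
gripper_width: 27.0
gripper_force: 40.0
```

>>> {"method": "send_rows", "body": {
  "targets": [
    [[0, 0, 0, 0, 0, -0.005, 1], [0, 0, 0, 0, 0, -0.005, 1], [0, 0, 0, 0, 0, 0, 1]]
  ]
}}

```text
time_s: 9.25
ee_pos: [548.5, -33.5, 248.4]
ee_rot: [180.0, -0.0, 21.0]
force: [1.3, -3.1, -1.2]
gripper_width: 27.6
gripper_force: 40.0
```

>>> {"method": "send_rows", "body": {
  "targets": [
    [[0, 0, 0, 0.001, -0.005, 0, 1], [0, 0, 0, 0, 0, -0.005, 1], [0, 0, 0, 0, 0, -0.005, 1], [0, 0, 0, 0, 0, 0, 1]]
  ]
}}

```text
time_s: 9.65
ee_pos: [548.7, -34.2, 246.5]
ee_rot: [-180.0, -0.0, 21.0]
force: [-0.1, -1.5, 0.1]
gripper_width: 27.1
gripper_force: 40.0
```

>>> {"method": "send_rows", "body": {
  "targets": [
    [[0, 0, 0, 0, -0.003, 0, 1], [0, 0, 0, 0, 0, -0.005, 1], [0, 0, 0, 0, 0, -0.005, 1], [0, 0, 0, 0, 0, 0, 1]]
  ]
}}

```text
time_s: 10.05
ee_pos: [549.0, -34.8, 245.1]
ee_rot: [180.0, -0.1, 21.0]
force: [-0.8, -0.5, 3.9]
gripper_width: 27.3
gripper_force: 40.0
```

>>> {"method": "send_rows", "body": {
  "targets": [
    [[0, 0, 0, 0, 0, -0.002, 1], [0, 0, 0, 0, 0, 0, 1], [0, 0, 0, 0, 0, 0, -1], [0, 0, 0, 0, 0, 0, -1], [0, 0, 0, 0, 0, 0, -1], [0, 0, 0, 0, 0, 0, -1], [0, 0, 0, 0, 0, 0, -1], [0, 0, 0, 0, 0, 0, -1]]
  ]
}}

```text
time_s: 10.85
ee_pos: [548.6, -34.9, 243.9]
ee_rot: [-180.0, 0.0, 21.0]
force: [-0.5, 0.0, -0.3]
gripper_width: 72.1
gripper_force: 0.0
```

>>> {"method": "send_rows", "body": {
  "targets": [
    [[0, 0, 0, 0, 0, 0.15, -1], [0, 0, 0, 0, 0, 0.2, -1], [0, 0, 0, 0, 0, 0.15, -1], [0, 0, -0.0185, -0.0342, 0.19, 0, -1], [0, 0, -0.0185, -0.0342, 0.19, 0, -1], [0, 0, -0.0185, -0.0342, 0.19, 0, -1], [0, 0, -0.0185, -0.0342, 0.19, 0, -1], [0, 0, -0.0185, -0.0342, 0.19, 0, -1], [0, 0, -0.0185, -0.0342, 0.19, 0, -1], [0, 0, -0.0185, -0.0342, 0.19, 0, -1], [0, 0, -0.0185, -0.0342, 0.19, 0, -1], [0, 0, -0.0185, -0.0342, 0.19, 0, -1]]
  ]
}}

```text
time_s: 12.05
ee_pos: [486.6, 308.6, 344.1]
ee_rot: [180.0, -0.0, 5.9]
force: [0.6, 0.1, 1.0]
gripper_width: 91.2
gripper_force: 0.0
```

Run:
```python
from h import *
s=env.state();e=s["ee_pos"];print(e,s["ee_rot"])
t,d=optics.grab_frame("top")
for n in("tap","tap_butt","tap_spout"):
    print(n,[(round(x["conf"],2),np.round(x["at"],1).tolist()) for x in optics.place_of("top",n)])
p,ds=optics.grab_frame("scene")
a=cv2.resize(t[225:315,330:430,::-1],(400,360),interpolation=cv2.INTER_CUBIC)
b=cv2.resize(p[165:255,230:330,::-1],(400,360),interpolation=cv2.INTER_CUBIC)
cv2.imwrite("pics/m3.png",np.hstack([a,b]))
o=np.array([atdepth("top",(c,r),d[r,c]) for r in range(228,304) for c in range(335,412) if d[r,c]>0])
m=o[:,2]>240;print(m.sum(),o[m].mean(0),np.percentile(o[m,2],[10,50,90]),cv2.minEnclosingCircle(o[m,:2].astype(np.float32)))
# old top depth: handle centreline
D=np.load("topd.npy")
o=np.array([atdepth("top",(c,r),D[r,c]) for r in range(245,340) for c in range(222,250) if D[r,c]>0])
m=(o[:,2]>48)&(o[:,2]<62)&(o[:,0]<505);q=o[m];print(m.sum(),np.median(q[:,2]))
for a,b in((360,400),(400,440),(440,470),(470,500)):
    k=(q[:,0]>a)&(q[:,0]<b);print(a,b,k.sum(),q[k].mean(0).round(1))
```

```text
[486.63578848 308.58230138 344.12040271] [ 1.79995929e+02 -9.93933790e-03  5.92661641e+00]
tap [(0.85, [372.0, 252.5]), (0.79, [473.4, 192.1])]
tap_butt [(0.88, [455.2, 207.5]), (0.67, [373.5, 247.2])]
tap_spout [(0.94, [362.0, 226.8]), (0.73, [479.5, 211.3])]
162 [550.12701027 -33.95778211 269.84932754] [265.92543678 271.22196131 274.60918006] ((556.6016235351562, -27.160810470581055), 44.86208724975586)
439 53.93946515184481
360 400 96 [386.  299.7  53.9]
400 440 130 [420.7 302.2  54.3]
440 470 97 [454.9 305.8  54.1]
470 500 101 [484.9 308.1  54. ]
```

View pics/m3.png

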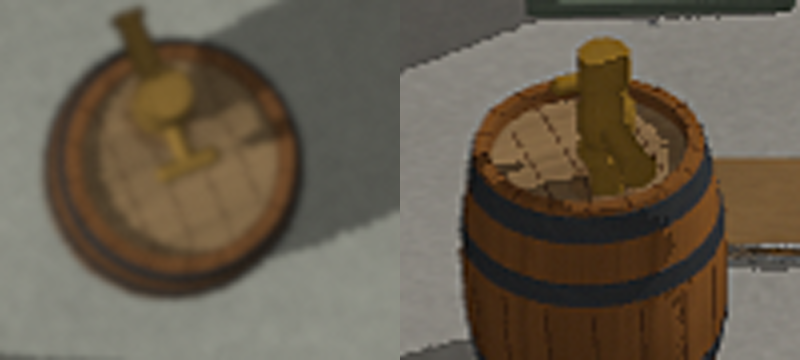

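Tap stands upright with its butt at crop (163,97) and its spout at (128,15), pointing out over the near rim. Next is the mallet.

>>> {"method": "send_rows", "body": {
  "targets": [
    [[0, 0, -0.011, 0, 0, -0.2, -1], [0, 0, 0, 0, 0, -0.2, -1], [0, 0, 0, 0, 0, -0.2, -1], [0, 0, 0, 0, 0, -0.2, -1], [0, 0, 0, 0, 0, -0.2, -1], [0, 0, 0, 0, 0, -0.2, -1], [0, 0, 0, 0, 0, -0.2, -1], [0, 0, 0, 0, 0, -0.15, -1], [0, 0, 0, 0, 0, -0.065, -1], [0, 0, 0, 0, 0, 0, -1], [0, 0, 0, 0, 0, 0, 1], [0, 0, 0, 0, 0, 0, 1]]
  ],
  "grip_force": 60
}}

```text
time_s: 13.5
ee_pos: [488.7, 307.6, 23.1]
ee_rot: [-179.9, -0.2, 5.0]
force: [-0.6, -0.2, 0.5]
gripper_width: 78.3
gripper_force: 0.0
```

>>> {"method": "send_rows", "body": {
  "targets": [
    [[0, 0, 0, 0, 0, 0, 1], [0, 0, 0, 0, 0, 0, 1], [0, 0, 0, 0, 0, 0, 1], [0, 0, 0, 0, 0, 0, 1], [0, 0, 0, 0, 0, 0, 1], [0, 0, 0, 0, 0, 0, 1], [0, 0, 0, 0, 0, 0, 1], [0, 0, 0, 0, 0, 0, 1], [0, 0, 0, 0, 0, 0, 1], [0, 0, 0, 0, 0, 0, 1], [0, 0, 0, 0, 0, 0, 1]]
  ]
}}

```text
time_s: 14.6
ee_pos: [487.1, 307.1, 21.0]
ee_rot: [-180.0, 0.0, 5.0]
force: [-1.0, 2.3, -1.0]
gripper_width: 21.6
gripper_force: 59.2
```

>>> {"method": "send_rows", "body": {
  "targets": [
    [[0, 0, 0, 0, 0, 0.05, 1], [0, 0, 0, 0, 0, 0.1, 1], [0, 0, 0, 0, 0, 0.2, 1], [0, 0, 0, 0, 0, 0.2, 1], [0, 0, 0, 0, 0, 0.2, 1], [0, 0, 0, 0, 0, 0.2, 1], [0, 0, 0, 0, 0, 0.2, 1], [0, 0, 0, 0, 0, 0.2, 1], [0, 0, 0, 0, 0, 0.2, 1], [0, 0, 0, 0, 0, 0.1, 1], [0, 0, 0, 0, 0, 0.05, 1], [0, 0, 0, 0, 0, 0, 1]]
  ]
}}

```text
time_s: 15.8
ee_pos: [487.2, 306.8, 361.9]
ee_rot: [-180.0, -0.1, 5.0]
force: [-0.3, -0.6, -3.0]
gripper_width: 21.7
gripper_force: 59.2
```

>>> {"method": "send_rows", "body": {
  "targets": [
    [[0, 0, 0, 0, -0.15, 0, 1], [0, 0, 0, 0, -0.18, 0, 1], [0, 0, 0, 0, -0.18, 0, 1], [0, 0, 0, 0, -0.18, 0, 1], [0, 0, 0, 0, -0.18, 0, 1], [0, 0, 0, 0.01, -0.18, 0, 1], [0, 0, 0, 0.01, -0.18, 0, 1], [0, 0, 0, 0, -0.18, 0, 1], [0, 0, 0, 0, -0.18, 0, 1], [0, 0, 0, 0, -0.147, 0, 1], [0, 0, 0, 0, 0, 0, 1], [0, 0, 0, 0, 0, 0, 1]]
  ]
}}

```text
time_s: 17.0
ee_pos: [490.3, -40.7, 359.3]
ee_rot: [-179.9, 0.2, 4.9]
force: [-0.9, 0.2, -3.3]
gripper_width: 21.7
gripper_force: 59.2
```

Run:
```python
from h import *
s=env.state();e=s["ee_pos"];print(e,s["ee_rot"],s["force"],s["torque"])
p,ds=optics.grab_frame("scene");np.save("s4d.npy",ds)
print(proj("scene",[549,-34.5,271]),proj("scene",[549,-34.5,340]),proj("scene",[549,-34.5,420]))
b=cv2.resize(p[90:240,210:370,::-1],(640,600),interpolation=cv2.INTER_CUBIC)
cv2.imwrite("pics/s4.png",b)
```

```text
[490.28378425 -40.66781466 359.30482493] [-179.93943169    0.2143289     4.91069404] [-0.87179361  0.22602343 -3.29732902] [0.03260079 0.13983669 0.00639073]
[279.0149969  176.94094722] [277.91006196 150.09040825] [276.57524935 116.80666624]
```

View pics/s4.png

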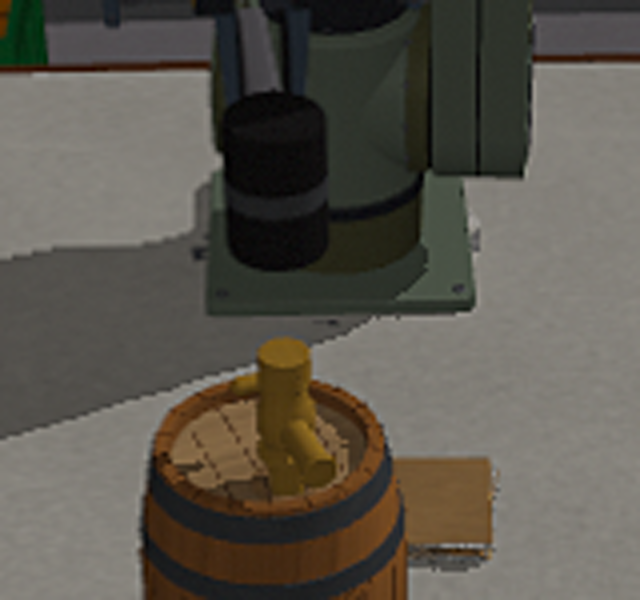

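>>> {"method": "send_rows", "body": {
  "targets": [
    [[0, 0, 0, 0, 0.0075, -0.1, 1], [0, 0, 0, 0, 0, -0.1, 1], [0, 0, 0, 0, 0, -0.07, 1], [0, 0, 0, 0, 0, -0.04, 1], [0, 0, 0, 0, 0, 0, 1], [0, 0, 0, 0, 0, 0, 1]]
  ]
}}

```text
time_s: 17.65
ee_pos: [491.4, -38.4, 299.5]
ee_rot: [180.0, -0.0, 5.0]
force: [-1.1, 0.2, -2.3]
gripper_width: 22.0
gripper_force: 59.2
```

>>> {"method": "send_rows", "body": {
  "targets": [
    [[0, 0, 0, 0, 0, -0.005, 1], [0, 0, 0, 0, 0, -0.005, 1], [0, 0, 0, 0, 0, -0.005, 1], [0, 0, 0, 0, 0, 0, 1]]
  ]
}}

```text
time_s: 18.05
ee_pos: [491.1, -38.9, 296.1]
ee_rot: [180.0, -0.0, 5.0]
force: [-0.6, -0.2, -3.7]
gripper_width: 21.5
gripper_force: 59.2
```

>>> {"method": "send_rows", "body": {
  "targets": [
    [[0, 0, 0, 0, 0, -0.005, 1], [0, 0, 0, 0, 0, -0.005, 1], [0, 0, 0, 0, 0, -0.005, 1], [0, 0, 0, 0, 0, 0, 1]]
  ]
}}

```text
time_s: 18.45
ee_pos: [491.2, -38.9, 293.1]
ee_rot: [180.0, -0.0, 5.0]
force: [-0.5, 0.4, -3.4]
gripper_width: 21.8
gripper_force: 59.2
```

>>> {"method": "send_rows", "body": {
  "targets": [
    [[0, 0, 0, 0, 0, -0.005, 1], [0, 0, 0, 0, 0, -0.005, 1], [0, 0, 0, 0, 0, 0, 1]]
  ]
}}

```text
time_s: 18.75
ee_pos: [491.7, -38.9, 292.1]
ee_rot: [180.0, -0.1, 5.0]
force: [-1.0, -0.0, 4.1]
gripper_width: 21.7
gripper_force: 59.3
```

>>> {"method": "send_rows", "body": {
  "targets": [
    [[0, 0, 0, 0, 0, -0.004, 1], [0, 0, 0, 0, 0, 0, 1]]
  ]
}}

```text
time_s: 18.95
ee_pos: [491.8, -38.9, 291.4]
ee_rot: [180.0, -0.2, 5.0]
force: [-0.4, -0.0, 4.8]
gripper_width: 21.4
gripper_force: 59.3
```

>>> {"method": "send_rows", "body": {
  "targets": [
    [[0, 0, 0, 0, 0, -0.005, 1], [0, 0, 0, 0, 0, 0, 1]]
  ]
}}

```text
time_s: 19.15
ee_pos: [492.0, -38.9, 290.8]
ee_rot: [180.0, -0.2, 5.0]
force: [-1.9, 0.2, 6.3]
gripper_width: 21.6
gripper_force: 59.3
```

>>> {"method": "send_rows", "body": {
  "targets": [
    [[0, 0, 0, 0, 0, -0.006, 1], [0, 0, 0, 0, 0, 0, 1]]
  ]
}}

```text
time_s: 19.35
ee_pos: [492.4, -38.9, 290.2]
ee_rot: [179.9, -0.3, 5.0]
force: [-1.9, 0.3, 8.1]
gripper_width: 21.2
gripper_force: 59.3
```

>>> {"method": "send_rows", "body": {
  "targets": [
    [[0, 0, 0, 0, 0, -0.006, 1], [0, 0, 0, 0, 0, 0, 1]]
  ]
}}

```text
time_s: 19.55
ee_pos: [492.7, -38.9, 289.7]
ee_rot: [179.9, -0.4, 5.0]
force: [-1.6, 0.2, 10.5]
gripper_width: 21.6
gripper_force: 59.3
```

>>> {"method": "send_rows", "body": {
  "targets": [
    [[0, 0, 0, 0, 0, 0.02, 1], [0, 0, 0, 0, 0, 0.03, 1], [0, 0, 0, 0, 0, 0, 1], [0, 0, 0, 0, 0, 0, 1], [0, 0, 0, 0, 0, 0, 1]]
  ]
}}

```text
time_s: 20.05
ee_pos: [490.8, -38.8, 296.1]
ee_rot: [-180.0, 0.1, 5.0]
force: [-0.1, 0.6, -3.8]
gripper_width: 21.7
gripper_force: 59.2
```

>>> {"method": "send_rows", "body": {
  "targets": [
    [[0, 0, 0, 0, 0, -0.015, 1], [0, 0, 0, 0, 0, -0.008, 1], [0, 0, 0, 0, 0, -0.006, 1], [0, 0, 0, 0, 0, -0.006, 1], [0, 0, 0, 0, 0, 0, 1]]
  ]
}}

```text
time_s: 20.55
ee_pos: [491.6, -38.9, 290.8]
ee_rot: [180.0, -0.1, 5.0]
force: [-1.8, 0.8, 2.3]
gripper_width: 21.7
gripper_force: 59.2
```

>>> {"method": "send_rows", "body": {
  "targets": [
    [[0, 0, 0, 0, 0, -0.006, 1], [0, 0, 0, 0, 0, 0, 1]]
  ]
}}

```text
time_s: 20.75
ee_pos: [492.0, -38.9, 290.3]
ee_rot: [180.0, -0.2, 5.0]
force: [-1.3, -0.6, 4.3]
gripper_width: 21.3
gripper_force: 59.3
```

>>> {"method": "send_rows", "body": {
  "targets": [
    [[0, 0, 0, 0, 0, -0.005, 1], [0, 0, 0, 0, 0, 0, 1]]
  ]
}}

```text
time_s: 20.95
ee_pos: [492.3, -38.9, 290.0]
ee_rot: [179.9, -0.3, 5.0]
force: [-1.4, 0.7, 8.9]
gripper_width: 21.3
gripper_force: 59.3
```

>>> {"method": "send_rows", "body": {
  "targets": [
    [[0, 0, 0, 0, 0, -0.005, 1], [0, 0, 0, 0, 0, 0, 1]]
  ]
}}

```text
time_s: 21.15
ee_pos: [492.7, -38.9, 289.6]
ee_rot: [179.9, -0.4, 5.0]
force: [-1.0, 0.1, 11.2]
gripper_width: 21.8
gripper_force: 59.3
```

>>> {"method": "send_rows", "body": {
  "targets": [
    [[0, 0, 0, 0, 0, -0.005, 1], [0, 0, 0, 0, 0, 0, 1]]
  ]
}}

```text
time_s: 21.35
ee_pos: [493.1, -38.9, 289.2]
ee_rot: [179.9, -0.5, 5.0]
force: [-2.6, 0.6, 13.2]
gripper_width: 21.3
gripper_force: 59.3
```

>>> {"method": "send_rows", "body": {
  "targets": [
    [[0, 0, 0, 0, 0, -0.004, 1], [0, 0, 0, 0, 0, 0, 1]]
  ]
}}

```text
time_s: 21.55
ee_pos: [493.4, -39.0, 288.8]
ee_rot: [179.9, -0.5, 5.0]
force: [-2.4, -0.4, 13.2]
gripper_width: 21.3
gripper_force: 59.7
```

>>> {"method": "send_rows", "body": {
  "targets": [
    [[0, 0, 0, 0, 0, -0.003, 1], [0, 0, 0, 0, 0, 0, 1]]
  ]
}}

```text
time_s: 21.75
ee_pos: [493.6, -39.0, 288.5]
ee_rot: [179.9, -0.6, 5.0]
force: [-1.3, -0.1, 15.2]
gripper_width: 21.4
gripper_force: 59.7
```

>>> {"method": "send_rows", "body": {
  "targets": [
    [[0, 0, 0, 0, 0, 0.03, 1], [0, 0, 0, 0, 0, 0.03, 1], [0, 0, 0, 0, 0, 0, 1], [0, 0, 0, 0, 0, 0, 1], [0, 0, 0, 0, 0, 0, 1]]
  ]
}}

```text
time_s: 22.25
ee_pos: [490.8, -38.8, 295.4]
ee_rot: [-180.0, 0.1, 5.0]
force: [0.6, 0.1, -3.3]
gripper_width: 21.7
gripper_force: 59.7
```

>>> {"method": "send_rows", "body": {
  "targets": [
    [[0, 0, 0, 0, 0, -0.015, 1], [0, 0, 0, 0, 0, -0.01, 1], [0, 0, 0, 0, 0, -0.006, 1], [0, 0, 0, 0, 0, -0.005, 1], [0, 0, 0, 0, 0, -0.004, 1], [0, 0, 0, 0, 0, 0, 1]]
  ]
}}

```text
time_s: 22.85
ee_pos: [491.8, -38.8, 289.5]
ee_rot: [180.0, -0.2, 5.0]
force: [-1.3, -0.2, 4.6]
gripper_width: 21.6
gripper_force: 59.7
```

>>> {"method": "send_rows", "body": {
  "targets": [
    [[0, 0, 0, 0, 0, -0.005, 1], [0, 0, 0, 0, 0, -0.005, 1], [0, 0, 0, 0, 0, 0, 1]]
  ]
}}

```text
time_s: 23.15
ee_pos: [492.6, -38.9, 289.0]
ee_rot: [179.9, -0.4, 5.0]
force: [-2.0, 1.1, 10.5]
gripper_width: 21.5
gripper_force: 59.7
```

>>> {"method": "send_rows", "body": {
  "targets": [
    [[0, 0, 0, 0, 0, -0.005, 1], [0, 0, 0, 0, 0, -0.003, 1], [0, 0, 0, 0, 0, 0, 1]]
  ]
}}

```text
time_s: 23.45
ee_pos: [493.3, -39.0, 288.5]
ee_rot: [179.9, -0.5, 5.0]
force: [-3.8, 0.4, 15.1]
gripper_width: 21.6
gripper_force: 59.7
```

>>> {"method": "send_rows", "body": {
  "targets": [
    [[0, 0, 0, 0, 0, -0.003, 1], [0, 0, 0, 0, 0, 0, 1]]
  ]
}}

```text
time_s: 23.65
ee_pos: [493.5, -39.0, 288.3]
ee_rot: [179.9, -0.6, 5.0]
force: [-2.3, 0.2, 15.5]
gripper_width: 21.3
gripper_force: 59.7
```

>>> {"method": "send_rows", "body": {
  "targets": [
    [[0, 0, 0, 0, 0, 0.05, 1], [0, 0, 0, 0, 0, 0.15, 1], [0, 0, 0, 0, 0, 0.15, 1], [0, 0, 0, 0, 0, 0, 1]]
  ]
}}

```text
time_s: 24.05
ee_pos: [492.8, -39.0, 357.0]
ee_rot: [179.9, -0.4, 5.0]
force: [0.1, 0.1, -2.6]
gripper_width: 21.5
gripper_force: 59.7
```

>>> {"method": "send_rows", "body": {
  "targets": [
    [[0, 0, 0, 0, 0.12, 0, 1], [0, 0, 0, 0, 0.18, 0, 1], [0, 0, 0, 0, 0.18, 0, 1], [0, 0, 0, 0, 0.18, 0, 1], [0, 0, 0, 0, 0.18, 0, 1], [0, 0, 0, 0, 0.18, 0, 1], [0, 0, 0, 0, 0.18, 0, 1], [0, 0, 0, 0, 0.18, 0, 1], [0, 0, 0, 0, 0.18, 0, 1], [0, 0, 0, 0, 0.17, 0, 1], [0, 0, 0, 0, 0, 0, 1], [0, 0, 0, 0, 0, 0, 1]]
  ]
}}

```text
time_s: 25.25
ee_pos: [490.4, 307.3, 351.3]
ee_rot: [179.8, 0.3, 5.1]
force: [0.4, -0.5, -2.8]
gripper_width: 21.8
gripper_force: 59.7
```

Run:
```python
from h import *
s=env.state();print(s["ee_pos"],s["ee_rot"],s["force"])
t,d=optics.grab_frame("top");p,ds=optics.grab_frame("scene")
for n in("tap_butt","tap_spout"):
    print(n,[(round(x["conf"],2),np.round(x["at"],1).tolist()) for x in optics.place_of("top",n)])
a=cv2.resize(t[225:315,330:430,::-1],(400,360),interpolation=cv2.INTER_CUBIC)
b=cv2.resize(p[165:255,230:330,::-1],(400,360),interpolation=cv2.INTER_CUBIC)
cv2.imwrite("pics/m5.png",np.hstack([a,b]))
```

```text
[490.43055453 307.29060407 351.30289786] [179.83727878   0.25683453   5.08204561] [ 0.38882099 -0.51798938 -2.80415271]
tap_butt [(0.77, [370.0, 246.6]), (0.64, [454.0, 207.3])]
tap_spout [(0.95, [363.3, 228.2]), (0.63, [479.8, 212.5])]
```

View pics/m5.png

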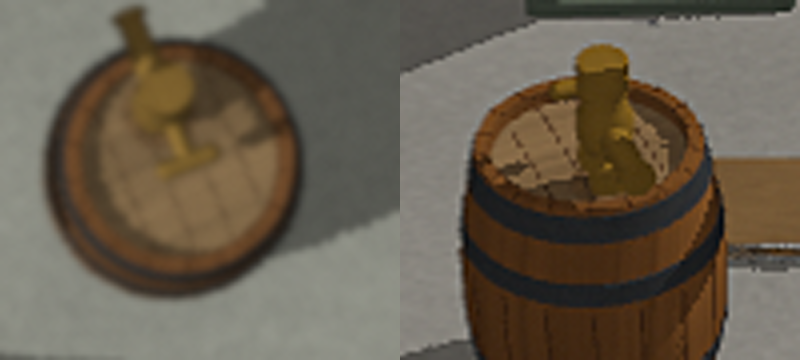

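Run:
```python
from h import *
def plane(d,win,z0,z1,lim=None):
    x0,x1,y0,y1=win
    o=np.array([atdepth("top",(c,r),d[r,c]) for r in range(y0,y1) for c in range(x0,x1) if d[r,c]>0])
    m=(o[:,2]>z0)&(o[:,2]<z1);q=o[m]
    c=np.median(q,0);k=np.hypot(*(q-c)[:,:2].T)<12;q=q[k]
    A=np.c_[q[:,:2]-q[:,:2].mean(0),np.ones(len(q))];s,_,_,_=np.linalg.lstsq(A,q[:,2],rcond=None)
    return len(q),q.mean(0).round(1),s.round(3)
print("ref block",plane(np.load("topd.npy"),(455,490,235,265),122,140))
for i in range(3):
    d=optics.grab_frame("top")[1];print(plane(d,(355,390,235,262),258,280))
def axis(d,win,img,z0,z1):
    x0,x1,y0,y1=win;h=cv2.cvtColor(img,cv2.COLOR_RGB2HSV)
    return np.array([np.r_[atdepth("scene",(c,r),d[r,c])] for r in range(y0,y1) for c in range(x0,x1) if d[r,c]>0 and h[r,c,1]>150 and 15<h[r,c,0]<30])
p,d=optics.grab_frame("scene");o=axis(d,(265,300,172,216),p,0,0)
# scene: width-centre and front x of slices
for a in range(195,270,8):
    k=(o[:,2]>a)&(o[:,2]<a+8);q=o[k]
    if len(q):print(a,len(q),q.mean(0).round(1),(q[:,1].min()+q[:,1].max())/2,q[:,0].max())
# image-projected axis if vertical at (548.6,-34.5)
for x,z in((548.6,267),(548.6,197)):print(proj("scene",[x,-34.5,z]))
```

```text
ref block (76, array([ 552.5, -282.4,  130.3]), array([ 3.00000e-02, -4.20000e-02,  1.30305e+02]))
(95, array([552.5, -35.6, 268.6]), array([-6.00000e-02, -1.70000e-02,  2.68584e+02]))
(93, array([552. , -35.9, 269. ]), array([-7.30000e-02, -3.00000e-02,  2.68951e+02]))
(91, array([552.1, -35.8, 268.8]), array([-4.90000e-02,  1.30000e-02,  2.68768e+02]))
195 18 [562.9 -37.9 200.5] -38.12137125677543 568.2060391555525
203 30 [562.4 -39.5 205.6] -39.12347529668337 570.4612671679897
211 26 [589.5 -22.7 216. ] -26.669695838913157 608.891264451976
219 83 [575.6 -30.  223.5] -34.545454877349776 612.5323485136632
227 140 [572.2 -29.3 230.2] -33.32466586143323 610.2048799216409
235 38 [563.9 -32.6 238.3] -31.60027187456531 609.0078357812907
243 28 [564.9 -31.1 246.3] -32.08478598331394 571.2307446807828
251 35 [565.4 -33.2 254.5] -32.892172076046066 571.1334996299885
259 56 [564.1 -33.3 264. ] -32.561237632452716 573.3652156105466
267 62 [556.8 -31.4 268.9] -32.41273993781666 572.6614828762577
[279.07783068 178.34456018]
[280.15130071 203.85069026]
```

Run:
```python
from h import *
def prof(d,win,ax,yaw,zb):
    x0,x1,y0,y1=win
    o=np.array([atdepth("top",(c,r),d[r,c]) for r in range(y0,y1) for c in range(x0,x1) if d[r,c]>0])
    c,s=np.cos(np.radians(yaw)),np.sin(np.radians(yaw));q=o[:,:2]-ax
    return np.c_[c*q[:,0]+s*q[:,1],-s*q[:,0]+c*q[:,1],o[:,2]-zb]
D=np.load("topd.npy")
fr=[optics.grab_frame("top") for _ in range(6)];d=np.median([f[1] for f in fr],0)
np.save("t6d.npy",d)
R=prof(D,(440,495,222,305),(552.3,-282.6),-4,130.3);N=prof(d,(345,395,218,275),(552.0,-35.6),21,268.8)
for nm,Q in(("ref",R),("now",N)):
    b=Q[(np.hypot(Q[:,0],Q[:,1])<10)&(abs(Q[:,2])<6)]
    A=np.c_[b[:,:2],np.ones(len(b))];print(nm,"butt",len(b),np.linalg.lstsq(A,b[:,2],rcond=None)[0].round(3))
    for a,e in((-48,-43),(-43,-38),(-38,-33),(-33,-28),(-28,-22),(22,28),(28,34),(34,40),(40,46),(46,52),(52,58)):
        k=Q[(Q[:,0]>a)&(Q[:,0]<e)&(abs(Q[:,1])<18)&(Q[:,2]>-58)&(Q[:,2]<-25)]
        if len(k):print(a,e,len(k),"med",np.median(k[:,2]).round(1),"p85",np.percentile(k[:,2],85).round(1),"ymid",np.mean(k[:,1]).round(1))
```

```text
ref butt 53 [-0.089 -0.129  0.366]
-48 -43 1 med -40.4 p85 -40.4 ymid 16.1
-43 -38 29 med -40.7 p85 -38.0 ymid -0.0
-38 -33 29 med -40.0 p85 -37.5 ymid 0.8
-33 -28 12 med -41.1 p85 -38.8 ymid 3.3
-28 -22 12 med -39.9 p85 -38.3 ymid 0.0
22 28 19 med -38.1 p85 -35.4 ymid 0.3
28 34 15 med -41.3 p85 -37.2 ymid -0.8
34 40 15 med -38.5 p85 -33.1 ymid -0.1
40 46 17 med -39.5 p85 -36.7 ymid 0.8
46 52 17 med -37.5 p85 -32.9 ymid 0.0
52 58 16 med -36.2 p85 -34.7 ymid 0.7
now butt 67 [-0.02   0.036  0.156]
-48 -43 6 med -41.5 p85 -39.6 ymid -1.1
-43 -38 37 med -38.8 p85 -37.3 ymid 0.2
-38 -33 31 med -38.8 p85 -37.2 ymid 1.2
-33 -28 13 med -39.7 p85 -38.1 ymid 1.6
-28 -22 13 med -39.2 p85 -38.1 ymid 1.0
22 28 18 med -38.8 p85 -37.8 ymid 0.1
28 34 19 med -39.8 p85 -38.0 ymid 0.3
34 40 19 med -39.4 p85 -37.5 ymid -0.2
40 46 21 med -39.8 p85 -38.1 ymid -0.1
46 52 22 med -39.9 p85 -36.6 ymid 0.0
52 58 13 med -38.8 p85 -37.9 ymid -0.2
```

Lean is about 0.03 rad (limit 0.08) and the spout yaw fits. Putting the mallet down.

>>> {"method": "send_rows", "body": {
  "targets": [
    [[0, 0, 0, 0, 0, -0.15, 1], [0, 0, 0, 0, 0, -0.2, 1], [0, 0, 0, 0, 0, -0.2, 1], [0, 0, 0, 0, 0, -0.2, 1], [0, 0, 0, 0, 0, -0.2, 1], [0, 0, 0, 0, 0, -0.2, 1], [0, 0, 0, 0, 0, -0.2, 1], [0, 0, 0, 0, 0, -0.15, 1], [0, 0, 0, 0, 0, -0.06, 1], [0, 0, 0, 0, 0, -0.03, 1], [0, 0, 0, 0, 0, 0, 1], [0, 0, 0, 0, 0, 0, 1]]
  ]
}}

```text
time_s: 27.15
ee_pos: [492.4, 307.9, 37.7]
ee_rot: [-179.9, -0.2, 5.0]
force: [0.8, 0.2, -2.6]
gripper_width: 21.3
gripper_force: 59.7
```

>>> {"method": "send_rows", "body": {
  "targets": [
    [[0, 0, 0, 0, 0, -0.04, 1], [0, 0, 0, 0, 0, -0.02, 1], [0, 0, 0, 0, 0, -0.01, 1], [0, 0, 0, 0, 0, 0, 1]]
  ]
}}

```text
time_s: 27.55
ee_pos: [490.9, 307.0, 21.8]
ee_rot: [180.0, 0.0, 5.0]
force: [0.9, -0.5, -3.3]
gripper_width: 21.6
gripper_force: 59.7
```

>>> {"method": "send_rows", "body": {
  "targets": [
    [[0, 0, 0, 0, 0, -0.005, 1], [0, 0, 0, 0, 0, 0, 1]]
  ]
}}

```text
time_s: 27.75
ee_pos: [491.3, 307.2, 21.1]
ee_rot: [-180.0, -0.0, 5.0]
force: [0.0, -0.5, -3.5]
gripper_width: 21.4
gripper_force: 59.7
```

>>> {"method": "send_rows", "body": {
  "targets": [
    [[0, 0, 0, 0, 0, -0.004, 1], [0, 0, 0, 0, 0, 0, 1], [0, 0, 0, 0, 0, 0, -1], [0, 0, 0, 0, 0, 0, -1], [0, 0, 0, 0, 0, 0, -1], [0, 0, 0, 0, 0, 0, -1], [0, 0, 0, 0, 0, 0, -1], [0, 0, 0, 0, 0, 0, -1], [0, 0, 0, 0, 0, 0.05, -1], [0, 0, 0, 0, 0, 0.15, -1], [0, 0, 0, 0, 0, 0.2, -1], [0, 0, 0, 0, 0, 0.2, -1]]
  ]
}}

```text
time_s: 28.95
ee_pos: [490.9, 307.0, 142.1]
ee_rot: [180.0, 0.0, 5.0]
force: [1.2, 1.3, -0.7]
gripper_width: 91.0
gripper_force: 0.0
```

>>> {"method": "send_rows", "body": {
  "targets": [
    [[0, 0, 0, -0.2, 0, 0.1, -1], [0, 0, 0, -0.2, 0, 0.05, -1], [0, 0, 0, 0, 0, 0, -1], [0, 0, 0, 0, 0, 0, -1]]
  ]
}}

```text
time_s: 29.35
ee_pos: [411.2, 307.4, 171.4]
ee_rot: [-179.9, -0.1, 5.1]
force: [0.4, -0.2, -0.5]
gripper_width: 91.2
gripper_force: 0.0
```

Run:
```python
from h import *
s=env.state();print(s["ee_pos"],s["force"],s["time_s"])
p,d=optics.grab_frame("scene");cv2.imwrite("pics/end.png",p[:,:,::-1])
```

```text
[411.15771308 307.41572584 171.44312375] [ 0.36856363 -0.18290266 -0.45598848] 29.35
```

View pics/end.png

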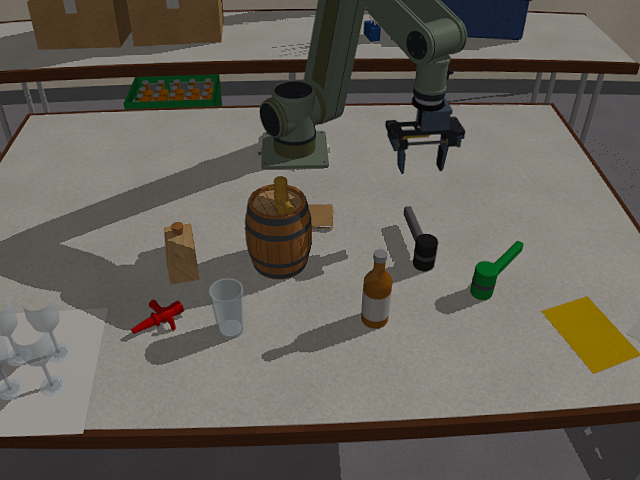

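The mallet is standing on the table at (425,250), the tap is upright in the cask at (281,190), and the glass and bottle have not moved. Handing in.

```bash
python3 -c "
from workcell import env
print(env.job_done())"
```

```text
the job is handed in; nothing more can be done
None
```

I handed the job in with the tap set in the bush and driven by three separate mallet taps (about 14, 18.6 and 19 N); the third, at about 18.4 N, no longer moved it. The tap leans an estimated 0.03 rad, the mallet is back on the table, and the glass and bottle are untouched, but the hand-in returned no verdict.

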